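# Close the row of box clutches up to the rail's end stop

### The arm

A 6-joint arm with a two-finger parallel gripper is mounted at the origin on the work surface. World frame = base frame: x ahead of the robot, y to its left, z up, the work surface at z = 0. Lengths are in m, angles in rad, forces in N, time in s.
With the tool pointing down it reaches from about 0.35 to 0.975 m from the base axis. Payload 17.4 kg.
Tool frame: the origin (TCP) lies between the finger pads; the fingertips stand 17 mm ahead of it and the grasp point (between the pads) lies 2 mm behind it (tcp_to_tips is the distance from the TCP to the fingertips, in m); z points along the fingers, x is the direction in which the jaws open and shut, and the axes are right-handed (so a half turn about z gives the same grasp; the last joint's range is limited). The gripper opens to 85 mm and grips with 20 to 120 N. Pads are 22 mm wide; open, the fingers measure 114 mm over their backs; the gripper's body (76 mm by 85 mm) begins 54 mm behind the grasp point. The pads swing forward as they close: fully open they stand 13 mm farther back than shut.
Start: joints at [1.117, 0.116, 1.442, -0, 1.584, -0.038], TCP at [0.273, 0.617, 0.248] pointing down, gripper open.
Joint ranges: [-2.83, 2.83], [-0.83, 2.19], [0.07, 2.5], [-1.14, 4.28], [0.01, 3], [-2.97, 2.97]. Speed limits (rad/s): [1.89, 1.89, 2.22, 3.14, 3.14, 3.14].

### API

Orientations are given as a unit quaternion [w, x, y, z].
In Python, from workcell import state, capture, camera_model, hand_in, tcp_to_tips gives the robot as it stands.
- The arm moves only by the tool jog_arm, never from a script. Its argument "series" is text: rows parted by semicolons, each of 7 numbers parted by spaces: the closure, from -1 (fully open) to 1 (shut), so that 0 is half open, then the shift along the world's x, y, z in m, then the turn, a rotation vector about the world's x, y, z in rad. A call has 1 to 12 rows; each row is the pose to reach, as a shift and turn from the pose commanded when the call began; what a row does not reach only later rows make up. A row lasts 1/10 s, in which the tool goes at most 50 mm and 8.59 degrees, less where a joint would pass 70% of its speed; a pose out of reach is approached as far as the arm can. A call with a gripper value outside its range is refused whole. The fingers move at their own pace and stop on an object; "squeeze" is the grip in N (left out, the last holds). Time passes only in rows, so rows that repeat a pose let the fingers close. It gives the time, the measured TCP pose, the force and the opening at its end, in the units of the state.
- state(): the state, without advancing time (a new reading comes with each control period).
- capture(name): name is "scene" or "top"; returns (picture, depth): 400x640x3 uint8, red, green, blue; 400x640 float32, m along the optical axis (not along the pixel's ray), 0 where there is no reading.
- camera_model(name): a dict with "mtx" (3x3 intrinsics, pixels), "camera_from_world" (4x4, takes a point from world to camera coordinates). Camera axes: x right, y down, z forward; pixel columns grow to the right and rows downward; lengths in m; the calibration is good to about 2 mm. A picture is of the moment at which its call begins. camera_model takes no time and is no camera call.
- hand_in(): hands the job in, once; it reports no verdict.
The state is a dict: "clock": time; "q": joint angles; "qvel": joint speeds; "tau": joint torques, N m; "eef_pos": TCP position; "ee_rot": TCP orientation; "wrist_force": force on the tool from outside, world axes, zero at the start; "moment": the same for the moment, N m; "opening": opening from 0.0 (shut) to 1.0 (fully open).
Only numpy, scipy, OpenCV 4.12 (cv2) and the standard library are available. Lean on these libraries where they do the work, as an engineer would, in place of code of your own. Each camera call takes 0.05 s, during which the arm holds its last target. There are 200 camera calls.

### The job

Make room for new stock on the craft stall's wooden display rail: with your fingertips push the row of four touching box clutches along the rail, all together as one train, until the front box is right up against the upright end stop and no gaps are left. Push only on the back of the hindmost box, the one farthest from the stop; do not pick up or tip any box or let the row come apart. Leave everything else on the table where it stands, and finish with the hand clear.

Things in the scene. Friction and masses are not known exactly. Their poses are not given: they have to be found in the camera images.
- rail: wooden display rail fixed to the table: a straight channel 430 mm long, 124 mm wide over its two side lips, open above. Origin: centre of its underside, on the table; its y axis runs along the channel, z up. The floor of the channel is 12 mm above the table, 106 mm wide between lips that rise 14 mm above the floor (26 mm above the table)
- stop: the end stop: upright pale wooden block fixed across the channel at one of the rail's two ends (it may be either), 106 mm wide, 20 mm thick along the rail, 60 mm high with a 4 mm brass button on top. Origin: centre of its underside, on the channel floor, 195 mm from the rail's middle, so its inner face is 185 mm from the rail's middle
- end_plate: flat brass plate 20 mm x 104 mm, 2 mm thick, on the channel floor at the other, open end, 195 mm from the rail's middle; nothing stops the boxes there. Origin: centre of its underside
- clutch_a: wooden box clutch in the rail, at the -y end of the row (rail's frame): 100 mm wide across the rail (x), 44 mm thick along the rail (y), 56 mm high, with a brass ball clasp in the middle of the top reaching 75 mm above its underside. Origin: centre of its underside, which rests on the channel floor 12 mm above the table. Loose, 0.15 to 0.3 kg, some 6 mm of sideways play between the lips. The four boxes stand touching; sliding the whole row takes about 3 to 8 N
- clutch_b: wooden box clutch in the rail, second, next to clutch_a: 100 mm wide across the rail (x), 56 mm thick along the rail (y), 56 mm high, with a brass ball clasp in the middle of the top reaching 75 mm above its underside. Origin: centre of its underside, which rests on the channel floor 12 mm above the table. Loose, 0.15 to 0.3 kg, some 6 mm of sideways play between the lips
- clutch_c: wooden box clutch in the rail, third, next to clutch_d: 100 mm wide across the rail (x), 48 mm thick along the rail (y), 56 mm high, with a brass ball clasp in the middle of the top reaching 75 mm above its underside. Origin: centre of its underside, which rests on the channel floor 12 mm above the table. Loose, 0.15 to 0.3 kg, some 6 mm of sideways play between the lips
- clutch_d: wooden box clutch in the rail, at the +y end of the row (rail's frame): 100 mm wide across the rail (x), 52 mm thick along the rail (y), 56 mm high, with a brass ball clasp in the middle of the top reaching 75 mm above its underside. Origin: centre of its underside, which rests on the channel floor 12 mm above the table. Loose, 0.15 to 0.3 kg, some 6 mm of sideways play between the lips
- spare_clutch: a fifth box clutch like the others (100 x 50 x 56 mm) standing on the table off the rail, on the robot's side; leave it. Loose bystander. Origin: centre of its underside
- bangle: wooden bangle lying flat, 72 mm across, 16 mm high, on the table. Loose bystander. Origin: centre of its underside
- medallion: brass disc lying flat, 48 mm across, 6 mm high, on the table. Loose bystander. Origin: centre of its underside
- arch_bag: wooden handbag 70 x 45 mm, 150 mm high with its arched handle, on the table on the far side of the rail. Loose bystander. Origin: centre of its underside
- bowl: brass bowl 80 mm across, 35 mm high, on the table on the far side of the rail. Loose bystander. Origin: centre of its underside
- card_reader: black card reader lying flat, 140 x 70 mm, 24 mm high, on the far side of the rail. Loose bystander. Origin: centre of its underside

How it is judged:
At the end, for the whole second after the job is handed in: All four boxes stand at rest and upright on the channel floor, in the row, each no more than 6 mm (along the rail) short of where it would be with the row closed up hard against the stop's inner face (((y of stop in the frame of rail above 0 m and y of clutch_a in the frame of rail above 0.001 m and y of clutch_b in the frame of rail above 0.051 m and y of clutch_c in the frame of rail above 0.103 m and y of clutch_d in the frame of rail above 0.153 m) or (y of stop in the frame of rail below 0 m and y of clutch_a in the frame of rail below -0.157 m and y of clutch_b in the frame of rail below -0.107 m and y of clutch_c in the frame of rail below -0.055 m and y of clutch_d in the frame of rail below -0.005 m)) and z of clutch_a in the frame of rail between 0.008 and 0.016 m and x of clutch_a in the frame of rail between -0.008 and 0.008 m and angle between each of clutch_a, clutch_b, clutch_c, clutch_d's own z axis and vertical below 0.08 rad and linear speed of each of clutch_a, clutch_b, clutch_c, clutch_d below 0.01 m/s and z of clutch_b in the frame of rail between 0.008 and 0.016 m and x of clutch_b in the frame of rail between -0.008 and 0.008 m and z of clutch_c in the frame of rail between 0.008 and 0.016 m and x of clutch_c in the frame of rail between -0.008 and 0.008 m and z of clutch_d in the frame of rail between 0.008 and 0.016 m and x of clutch_d in the frame of rail between -0.008 and 0.008 m); the robot touches nothing.
It fails at once if a box in the row is lifted more than 12 mm or tipped (z of any of clutch_a, clutch_b, clutch_c, clutch_d in the frame of rail above 0.024 m or angle between any of clutch_a, clutch_b, clutch_c, clutch_d's own z axis and vertical above 0.35 rad).
It fails at once if the row is pulled apart: a gap over 10 mm opens between neighbours (horizontal distance between clutch_a and clutch_b above 0.06 m or horizontal distance between clutch_b and clutch_c above 0.062 m or horizontal distance between clutch_c and clutch_d above 0.06 m).
It fails at once if the fingers press (over 3 N) on a box other than the hindmost, the one farthest from the stop (contact force between the fingers and clutch_b above 3 N or contact force between the fingers and clutch_c above 3 N or (y of stop in the frame of rail above 0 m and contact force between the fingers and clutch_d above 3 N) or (y of stop in the frame of rail below 0 m and contact force between the fingers and clutch_a above 3 N)).
It fails at once if a bystander is moved more than 20 mm (distance of any of spare_clutch, bangle, medallion, arch_bag, bowl, card_reader from where it was at the start of the episode above 0.02 m).
It also fails if it takes over 32 s, if anything falls off the work surface, if the arm or the gripper's body presses on something with over 40 N, if the wrist force passes 120 N, or if a joint passes its speed limit or range.

## Working session

There is one attempt and no reset: what is moved stays moved. The work goes in short steps, Python scripts to look and compute and a tool call to move; the robot and the scene stay as the last step left them, time stands still between calls to the robot, and variables do not carry over. Pictures are saved under pics/ and viewed, about 8 in all and at most 12, crops included, and the job is handed in when it is done.

Besides the shell and the picture viewer there is one more tool, called after "Emit:" as name(argument=value, ...), one argument or row to a line, values as JSON. jog_arm: Moves the arm, as the interface text tells. Its arguments: {"type":"object","properties":{"series":{"type":"string"},"squeeze":{"type":"number"}},"required":["series"]}

```bash
mkdir -p pics; cat > h.py <<'E'
import numpy as np, cv2
from workcell import *
def cloud(name):
    im,d=capture(name); m=camera_model(name); K=np.array(m["mtx"]);T=np.linalg.inv(np.array(m["camera_from_world"]))
    v,u=np.mgrid[:400,:640]; P=np.stack([(u-K[0,2])/K[0,0]*d,(v-K[1,2])/K[1,1]*d,d,np.ones_like(d)],-1)@T.T
    P=P[...,:3].copy(); P[d==0]=np.nan
    return im,d,P
E
python3 - <<'E'
from h import *
s=state();print(s)
for n in("top","scene"):
    im,d,P=cloud(n);cv2.imwrite(f"pics/{n}0.png",im[...,::-1]);np.savez(f"{n}0.npz",im=im,d=d,P=P)
    print(n,np.round(camera_model(n)["camera_from_world"],3).tolist())
print(tcp_to_tips)
E
```

```text
{'clock': 0.0, 'q': array([ 1.11721606e+00,  1.16489656e-01,  1.44224829e+00,  5.85828772e-07,
        1.58400754e+00, -3.77793276e-02]), 'qvel': array([-4.86562959e-05,  4.19585532e-04, -1.97199451e-03,  1.35268890e-03,
       -1.24945600e-03, -8.65035120e-04]), 'tau': array([ 2.00476068e-03, -7.31990719e+01, -6.32481623e+01,  1.59990532e-04,
        6.49108159e-03,  1.01353976e-05]), 'eef_pos': array([0.27257001, 0.61733747, 0.24757023]), 'ee_rot': array([ 2.95966266e-04,  8.37831211e-01,  5.45929052e-01, -4.94631904e-04]), 'wrist_force': array([ 0.23886976, -0.20530022, -0.02606546]), 'moment': array([-0.00185101, -0.02280855,  0.04369087]), 'opening': 0.9945903375385523}
top [[0.0, -1.0, -0.01, 0.028], [-0.989, 0.001, -0.149, 0.57], [0.149, 0.01, -0.989, 0.721], [0.0, 0.0, 0.0, 1.0]]
scene [[0.493, 0.87, -0.013, -0.322], [0.508, -0.3, -0.808, -0.258], [-0.707, 0.391, -0.589, 1.23], [0.0, 0.0, 0.0, 1.0]]
0.017
```

View pics/top0.png

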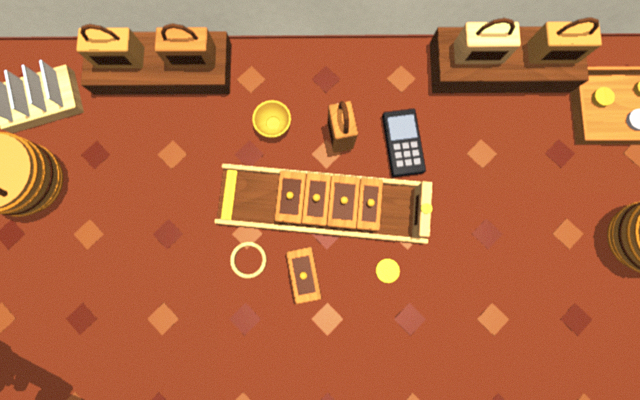

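View pics/scene0.png

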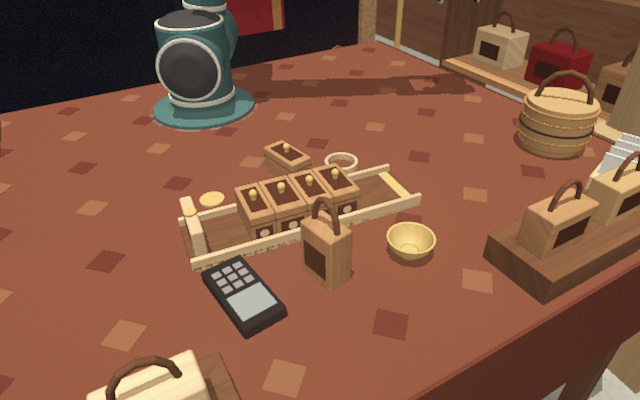

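The top view shows the stop at right (px ~425,209), so towards world -y. The end plate is at left (230,195) and the four boxes are at columns 278–383, with the hindmost around (290,196). The bangle (248,260), spare clutch (303,276) and medallion (388,271) lie on the near side. The scene view agrees.

```bash
python3 - <<'E'
from h import *
f=np.load("top0.npz");P=f["P"];im=f["im"]
z=P[...,2];print("table z",np.nanmedian(z[300:390,200:600]))
u=np.arange(640)[None]+0*z;v=np.arange(400)[:,None]+0*z
roi=(u>210)&(u<440)&(v>155)&(v<250)
lip=roi&(z>.020)&(z<.031)&(im.sum(-1)>250)
# brass clasps & stop button & plate
hsv=cv2.cvtColor(im,cv2.COLOR_RGB2HSV)
br=roi&(hsv[...,0]>=22)&(hsv[...,0]<32)&(hsv[...,1]>170)&(hsv[...,2]>150)
n,l,st,c=cv2.connectedComponentsWithStats(br.astype(np.uint8))
for i in range(1,n):
    if st[i,4]>10: print("brass",st[i],np.round(np.nanmedian(P[l==i],0),4))
# rail axis from lips
pts=P[lip][:,:2].astype(np.float32);r=cv2.minAreaRect(pts);b=cv2.boxPoints(r);print("rail",len(pts),r,b.round(4).tolist())
e=max([b[1]-b[0],b[2]-b[1]],key=np.linalg.norm);e/=np.linalg.norm(e)
if e[1]>0:e=-e
c0=np.array(r[0]);nrm=np.array([-e[1],e[0]])
print("axis",e,"ang",np.arctan2(e[0],-e[1]))
for nm,m in(("boxes",roi&(z>.060)&(z<.076)&(u<400)),("stop",roi&(z>.060)&(z<.079)&(u>400))):
    q=P[m][:,:2]-c0;s=q@e;t=q@nrm
    print(nm,m.sum(),np.percentile(s,[0,1,99,100]).round(4),np.percentile(t,[1,99]).round(4),np.median(P[m][:,2]))
    if nm=="boxes":
        rear=c0+e*np.percentile(s,1);print("rear mid",rear)
for nm,(a,bb) in dict(spare=((285,325),(245,305)),bangle=((228,270),(240,280)),bag=((325,360),(100,155)),bowl=((250,293),(100,140))).items():
    m=(u>a[0])&(u<a[1])&(v>bb[0])&(v<bb[1])&(z>.010);q=P[m];print(nm,np.nanmin(q,0).round(3),np.nanmax(q,0).round(3))
E
```

```text
table z 0.0005044622664978626
brass [287 192   6   6  14] [0.5774 0.0716 0.0851]
rail 1872 ((0.5974478125572205, 0.005347773432731628), (0.42761510610580444, 0.1767147332429886), 84.82211303710938) [[0.490200012922287, -0.1995999962091446], [0.666100025177002, -0.21559999883174896], [0.7046999931335449, 0.2102999985218048], [0.5286999940872192, 0.22630000114440918]]
axis [-0.09024823 -0.9959193 ] ang -0.09037119
boxes 5185 [-0.0892 -0.087   0.1092  0.1115] [-0.0748  0.0232] 0.0685581690710565
rear mid [0.60530386 0.09204183]
stop 653 [0.1845 0.1849 0.2048 0.2057] [-0.0791  0.0251] 0.07204458159385996
spare [0.376 0.012 0.01 ] [0.481 0.079 0.077]
bangle [0.422 0.123 0.011] [0.492 0.193 0.02 ]
bag [ 0.682 -0.057  0.01 ] [ 0.757 -0.002  0.151]
bowl [0.708 0.075 0.01 ] [0.786 0.152 0.039]
```

Emit:
jog_arm(
  series="0 0.311 -0.470 0 0 0 -1.245;0 0.311 -0.470 0 0 0 -1.245;0 0.311 -0.470 0 0 0 -1.245;0 0.311 -0.470 0 0 0 -1.245;0 0.311 -0.470 0 0 0 -1.245;0 0.311 -0.470 0 0 0 -1.245;0 0.311 -0.470 0 0 0 -1.245;0 0.311 -0.470 0 0 0 -1.245;0 0.311 -0.470 0 0 0 -1.245;0 0.311 -0.470 0 0 0 -1.245;0 0.311 -0.470 0 0 0 -1.245;0 0.311 -0.470 0 0 0 -1.245",
)

```text
clock: 1.3
eef_pos: [0.5853, 0.1438, 0.2477]
ee_rot: [0.0, 0.999, -0.047, -0.0]
wrist_force: [0.5, 0.2, -0.5]
opening: 0.5
```

Emit:
jog_arm(
  series="0 0 0 -0.04 0 0 0;0 0 0 -0.08 0 0 0;0 0 0 -0.12 0 0 0;0 0 0 -0.15 0 0 0;0 0 0 -0.16 0 0 0;0 0 0 -0.16 0 0 0",
)

```text
clock: 1.9
eef_pos: [0.583, 0.1477, 0.0873]
ee_rot: [0.0, 0.999, -0.045, -0.001]
wrist_force: [-0.8, 0.6, 0.3]
opening: 0.497
```

```bash
python3 - <<'E'
from h import *
print(state()["eef_pos"])
a,_,P=cloud("scene");b,_,_=cloud("top")
z=P[...,2];
# lowest finger points over channel near TCP
m=(abs(P[...,1]-.147)<.03)&(abs(P[...,0]-.584)<.05)&(z>.03);print("low finger z",np.nanpercentile(z[m],[0,1,5]), "y range",np.nanpercentile(P[m&(z<.12)][:,1],[1,99]))
o=np.vstack([cv2.resize(a[120:290,150:450],(600,340)),cv2.resize(b[130:260,190:460],(600,260))[:255]])
cv2.imwrite("pics/p2.png",o[...,::-1])
E
```

```text
[0.58303437 0.14770181 0.08732644]
low finger z [0.07267095 0.07887785 0.0949312 ] y range [0.13229394 0.15967191]
```

View pics/p2.png

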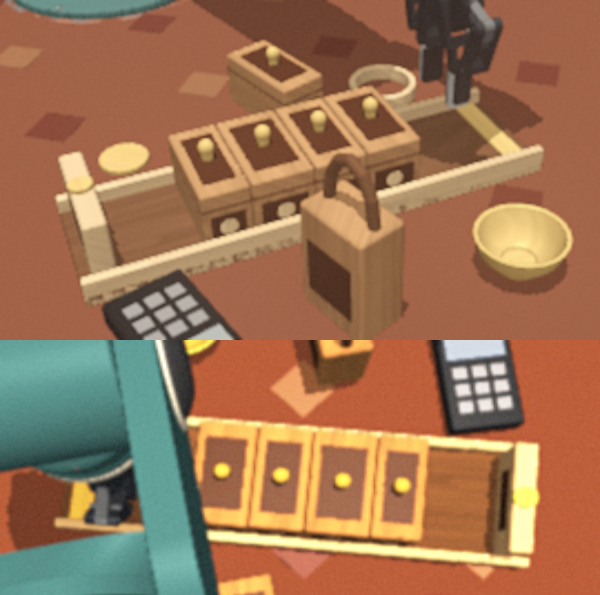

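The open fingers are above the channel, behind the hindmost box, in line with the row. Next I lower them and advance up to the box.

Emit:
jog_arm(
  series="0 0 0 -0.02 0 0 0;0 0 0 -0.04 0 0 0;0 0 0 -0.04 0 0 0;0 -0.001 -0.01 -0.04 0 0 0;0 -0.002 -0.02 -0.04 0 0 0;0 -0.002 -0.028 -0.04 0 0 0;0 -0.003 -0.032 -0.04 0 0 0;0 -0.003 -0.035 -0.04 0 0 0;0 -0.003 -0.038 -0.04 0 0 0;0 -0.004 -0.041 -0.04 0 0 0;0 -0.004 -0.044 -0.04 0 0 0",
)

```text
clock: 3.1
eef_pos: [0.5797, 0.1038, 0.0485]
ee_rot: [-0.0, 0.999, -0.045, 0.0]
wrist_force: [-0.3, 5.6, 1.8]
opening: 0.503
```

Contact is made at about 5.6 N. I'll push on slowly.

Emit:
jog_arm(
  series="0 0 -0.004 0 0 0 0;0 -0.001 -0.008 0 0 0 0;0 -0.001 -0.012 0 0 0 0;0 -0.001 -0.016 0 0 0 0;0 -0.002 -0.020 0 0 0 0;0 -0.002 -0.024 0 0 0 0;0 -0.002 -0.028 0 0 0 0;0 -0.003 -0.032 0 0 0 0;0 -0.003 -0.036 0 0 0 0;0 -0.004 -0.040 0 0 0 0;0 -0.004 -0.044 0 0 0 0;0 -0.004 -0.048 0 0 0 0",
)

```text
clock: 4.3
eef_pos: [0.5756, 0.0556, 0.0484]
ee_rot: [-0.0, 0.999, -0.045, -0.0]
wrist_force: [1.5, 5.6, 1.0]
opening: 0.5
```

```bash
cat > chk.py <<'E'
from h import *
import sys
a,_,Q=cloud("scene");b,_,P=cloud("top")
e=np.array([-.087,-.996]);n=np.array([.996,-.087]);c=np.array([.571,.0078])
for nm,X in(("top",P),("scene",Q)):
    z=X[...,2];q=X[...,:2]-c;s=q@e;t=q@n
    m=(abs(t)<.055)&(z>.062)&(z<.0765)&(s<.21)&(s>-.2)
    st=m&(s>.182)&(z>.069);bx=m&(z<.0705)&(s<.19)&(s>-.02)
    h,ed=np.histogram(s[m],np.arange(-.03,.21,.004));print(nm,h.tolist())
    # front face gap: points in channel below .05 ahead of the row
    f=(abs(t)<.045)&(z<.05)&(z>.005)&(s>.08)&(s<.2);print(" floor s",np.nanpercentile(s[f],[2,98]).round(4) if f.sum()>15 else f.sum())
    # clasps
    k=(abs(t)<.02)&(z>.079)&(z<.09)&(s>-.1)&(s<.2);k=k.astype(np.uint8);N,l,S,_=cv2.connectedComponentsWithStats(k)
    print(" clasps",[(round(float(np.mean(s[l==i])),4),round(float(np.mean(t[l==i])),4),int(S[i,4])) for i in range(1,N) if S[i,4]>3])
o=np.vstack([cv2.resize(a[120:290,150:450],(600,340)),cv2.resize(b[130:260,190:460],(600,260))[:255]])
cv2.imwrite(sys.argv[1],o[...,::-1])
print(state()["eef_pos"],state()["wrist_force"])
E
python3 chk.py pics/p3.png
```

```text
top [35, 37, 42, 49, 49, 48, 47, 49, 50, 55, 42, 12, 0, 0, 0, 0, 0, 0, 0, 3, 34, 69, 93, 103, 112, 108, 110, 107, 108, 99, 91, 94, 107, 108, 106, 106, 107, 110, 106, 111, 108, 103, 100, 99, 94, 104, 104, 108, 36, 0, 0, 0, 0, 78, 124, 111, 109, 102, 67]
 floor s [0.1762 0.1861]
 clasps [(0.0917, 0.0005, 42), (0.1411, 0.0002, 42)]
scene [63, 59, 49, 46, 53, 62, 73, 70, 85, 83, 91, 64, 84, 73, 65, 66, 60, 78, 78, 87, 82, 87, 89, 76, 85, 84, 82, 82, 70, 70, 72, 96, 88, 84, 95, 92, 94, 83, 88, 90, 83, 76, 74, 83, 95, 93, 102, 95, 35, 0, 0, 0, 0, 23, 99, 104, 103, 107, 89]
 floor s [0.1626 0.1816]
 clasps [(-0.0383, -0.0187, 6), (-0.0096, 0.0054, 41), (0.0397, 0.0057, 47), (0.0914, 0.0048, 47), (0.1415, 0.0046, 50)]
[0.57561262 0.05509384 0.04831804] [-0.5620395  -0.68547608 -0.88853082]
```

View pics/p3.png

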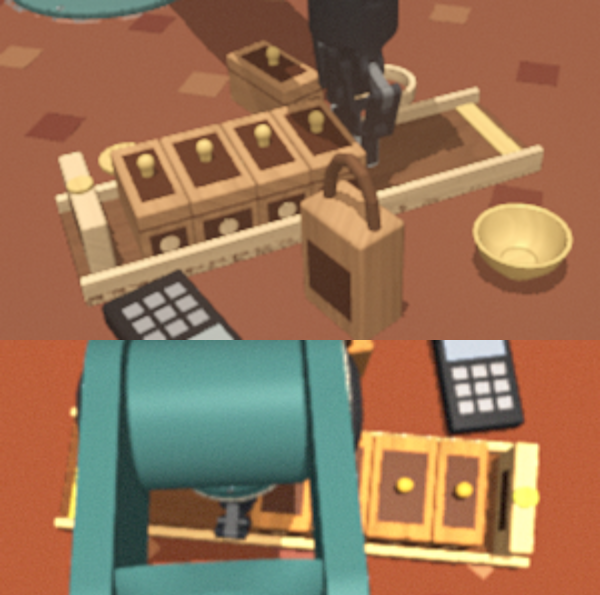

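The row is still closed up and straight, with about 21 mm left to the stop (front face s≈0.163, stop ≈0.184). I'll push 17 mm first, then creep.

Emit:
jog_arm(
  series="0 0 -0.004 0 0 0 0;0 -0.001 -0.008 0 0 0 0;0 -0.001 -0.012 0 0 0 0;0 -0.001 -0.015 0 0 0 0;0 -0.002 -0.017 0 0 0 0;0 -0.002 -0.018 0 0 0 0;0 -0.002 -0.018 0 0 0 0",
)

```text
clock: 5.1
eef_pos: [0.5736, 0.0373, 0.0483]
ee_rot: [0.0, 0.999, -0.045, -0.0]
wrist_force: [0.2, 2.0, 0.3]
opening: 0.5
```

Emit:
jog_arm(
  series="0 0 -0.001 0 0 0 0;0 0 -0.002 0 0 0 0",
)

```text
clock: 5.3
eef_pos: [0.5736, 0.0356, 0.0483]
ee_rot: [-0.0, 0.999, -0.045, -0.0]
wrist_force: [0.3, 5.0, 0.8]
opening: 0.501
```

Emit:
jog_arm(
  series="0 0 -0.001 0 0 0 0;0 0 -0.002 0 0 0 0",
)

```text
clock: 5.5
eef_pos: [0.5736, 0.0338, 0.0483]
ee_rot: [-0.0, 0.999, -0.045, -0.0]
wrist_force: [1.7, 15.0, -1.2]
opening: 0.501
```

Emit:
jog_arm(
  series="0 0 -0.001 0 0 0 0;0 0 -0.001 0 0 0 0",
)

```text
clock: 5.7
eef_pos: [0.5739, 0.0337, 0.0484]
ee_rot: [-0.001, 0.999, -0.045, 0.0]
wrist_force: [3.2, 16.2, -0.9]
opening: 0.502
```

The force has risen to 16 N and the TCP no longer moves, so the row is against the stop. I'll back off, rise and clear the view.

Emit:
jog_arm(
  series="0 0.001 0.01 0 0 0 0;0 0.003 0.03 0 0 0 0;0 0.004 0.05 0 0 0 0;0 0.004 0.05 0.04 0 0 0;0 0.004 0.05 0.09 0 0 0;0 0.004 0.05 0.14 0 0 0;0 0.004 0.05 0.18 0 0 0;0 -0.03 0.09 0.2 0 0 0;0 -0.06 0.13 0.2 0 0 0;0 -0.09 0.17 0.2 0 0 0;0 -0.12 0.21 0.2 0 0 0;0 -0.15 0.25 0.2 0 0 0",
)

```text
clock: 6.9
eef_pos: [0.4257, 0.2789, 0.2484]
ee_rot: [0.0, 0.999, -0.045, 0.0]
wrist_force: [0.7, -0.1, -1.0]
opening: 0.499
```

Emit:
jog_arm(
  series="0 -0.03 0.04 0 0 0 0;0 -0.06 0.08 0 0 0 0;0 -0.09 0.12 0 0 0 0;0 -0.12 0.16 0 0 0 0;0 -0.15 0.20 0 0 0 0;0 -0.15 0.24 0 0 0 0;0 -0.15 0.24 0 0 0 0;0 -0.15 0.24 0 0 0 0",
)

```text
clock: 7.7
eef_pos: [0.2768, 0.5181, 0.2475]
ee_rot: [0.001, 0.999, -0.044, -0.0]
wrist_force: [0.7, -0.2, -0.1]
opening: 0.498
```

```bash
python3 chk.py pics/p4.png
```

```text
top [0, 0, 0, 15, 106, 108, 107, 108, 103, 92, 94, 95, 106, 107, 108, 107, 103, 108, 109, 107, 105, 104, 92, 95, 99, 110, 108, 108, 103, 108, 112, 110, 103, 112, 100, 99, 92, 101, 109, 107, 107, 112, 89, 121, 110, 113, 105, 101, 100, 92, 95, 108, 107, 125, 136, 103, 104, 112, 72]
 floor s 0
 clasps [(0.0112, 0.0009, 44), (0.0607, 0.0013, 43), (0.1124, 0.0005, 40), (0.1623, 0.0003, 43)]
scene [0, 0, 0, 4, 56, 59, 64, 62, 61, 62, 78, 83, 80, 83, 82, 81, 87, 71, 76, 80, 70, 65, 69, 83, 85, 84, 91, 90, 89, 78, 85, 88, 87, 77, 72, 74, 84, 92, 92, 90, 92, 98, 93, 88, 95, 93, 82, 70, 81, 94, 97, 101, 100, 88, 101, 103, 104, 110, 90]
 floor s 0
 clasps [(0.0118, 0.0055, 45), (0.0617, 0.006, 47), (0.1135, 0.0051, 49), (0.1633, 0.0047, 51)]
[0.27738114 0.51718009 0.2482183 ] [0.10160531 0.01769183 0.60102705]
```

View pics/p4.png

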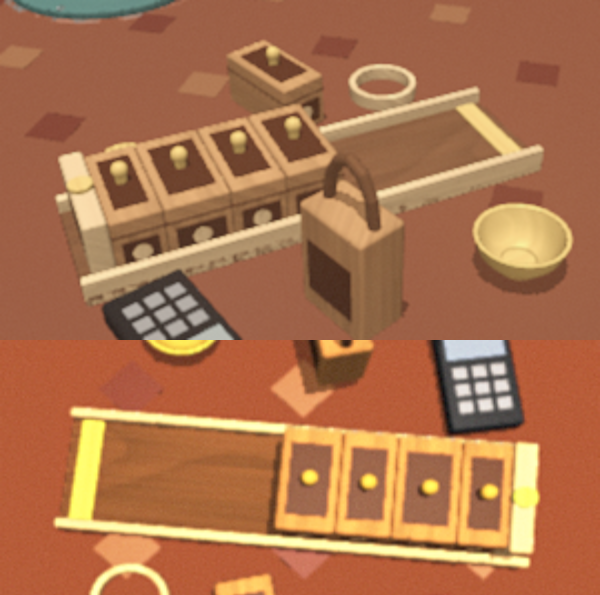

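The row is closed up against the stop. The clasps sit at 163, 113, 61 and 11 mm along the rail, as expected, and the bystanders in view look unmoved.

```bash
python3 -c "from workcell import *;print(hand_in())"
```

```text
the job is handed in; nothing more can be done
None
```

The row of four box clutches is up against the end stop with no gaps, and I have handed the job in. I pushed only on the back of the hindmost box, with the half-open fingertips. The push travelled about 74 mm at roughly 5 N, and I stopped when the force rose to 16 N and the hand no longer moved. I then backed the hand out, raised it and moved it well away.

- **Box positions:** in both camera views the clasps are within about 1 mm of where they should be with the row hard against the stop (measured about 163, 113, 61 and 11 mm along the rail, from its middle towards the stop).
- **Row condition:** no channel floor shows between the front box and the stop, and the boxes stand upright.
- **Sideways position:** the two cameras disagree by about 5 mm across the rail (0–1 mm off centre in the top view, 5–6 mm in the scene view). That is probably the side the scene camera sees the clasps from.
- **Bystanders:** the ones in the last pictures look unmoved. I checked them by eye rather than measuring; the medallion was mostly hidden.
- **Time:** the job took about 8 s of the 32 s allowed.

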